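Close up the vacuum chamber and crack its valve two turns

TASK

The wood blank is in the vacuum chamber: put the lid on the pot so that it sits fully home, then push the toggle clamp's lever all the way down so that its forked arm holds the lid. Then set the pump valve by the crank grip on its handwheel: turn it clockwise until it is shut against its stop, and from there back it off (counter-clockwise seen from above) exactly two full turns. Finish still gripping the crank grip, with the wheel at rest at that setting, ready to throttle; leave the loose tools and wood offcuts on the bench where they lie.

Things in the scene. Friction and masses are not known exactly. Their poses are not given: they have to be found in the camera images.
- lid_knob (a point): Middle of the loose lid's black knob (upright cylinder 28 mm across, 36 tall); z = lid's axis, up. Knob stands on a steel flange 104 across, 8 thick; below it a tapered rubber plug 12 deep, 79 across at the flange, 68 at its foot. Site is 26 mm above the flange's underside, 38 above the plug's foot. About 0.25 kg. Starts knob up on the bench, left of the station.
- pot_mouth (a point): Centre of the aluminium pot's open mouth, at its rim (120 mm above the bench); pot 100 mm across outside, 84 inside. Station = fixed base plate with pot (left) and valve, whose axis is 190 mm from the pot's along this point's -y; point x points away from the robot at zero yaw. Lid home: flange on the rim, lid_knob 26 mm above this point.
- clamp_lever (a joint): Toggle clamp lever: 0 = clamped (lever level, at its stop), 0.80 to 0.86 = open at the start. Open, lever and forked arm stand up clear of the pot; pushing the lever down swings the linked arm down over the lid, its prongs (40 mm apart inside) either side of the knob. Friction 0.22 N m, 2 to 5 N at the grip; it stays where left.
- clamp_grip (a point): Middle of the lever's black grip, 78 mm from the pivot: a round bar 17 mm thick, 61 long, along the lever (point x points to the pivot). From the pivot the lever points to the robot's side (pot_mouth's -x) and swings in a vertical plane. Open, it rises about 45 degrees; pressing down on it from above shuts it.
- clamp_pivot (a point): Pivot of the clamp lever, fixed on the station, 148 mm above the bench, 92 mm from the pot's axis along pot_mouth's -x; point y is the pivot's axis. The arm's own pivot is 18 mm nearer the pot. Open, the arm and lever reach up to 240 mm above the bench: carry the lid over them, or round them.
- valve_wheel (a joint): Valve handwheel: 0 = shut, against its stop; grows as the wheel turns counter-clockwise seen from above (opening), 6.283 a turn, far stop at 18.0. Starts partly open. Friction about 0.18 N m (3.6 N at the crank grip); stays where left.
- wheel_axis (a point): Point on the handwheel's vertical axis, level with the middle of the crank grip. It rises 3 mm a turn as the valve opens. The rim, a dark steel ring 100 mm across and 11 thick, lies 34 mm below this point.
- crank_grip: Black crank grip standing on the wheel's rim, 50 mm from the axis: an upright sleeve 18 mm across, 50 tall, that spins freely on its pin, so a gripper that does not turn can lead it round. Origin: its middle, 34 mm above the rim's middle, 184 mm above the bench when shut and 3 mm more a turn.
- pliers: Loose pliers lying on the bench, 56x171x12 mm: leave alone.
- driver: Loose screwdriver with a black handle, 22x160x23 mm: leave alone.
- blank_beech: Loose wood offcut 32x52x30 mm: leave alone.
- blank_pine: Loose wood offcut 26x44x22 mm: leave alone.
- chisel: Loose wood chisel, 26x219x30 mm, on the steel part of the bench: leave alone.

How it is judged:
On the way, in this order (a step that is already met when the one before it is completed fails the run):
1. the lid sits home on the pot: flange on the rim, centred (horizontal distance between lid_knob and pot_mouth below 0.005 m and z of lid_knob in the frame of pot_mouth between 0.022 and 0.0285 m and angle between lid_knob's own z axis and vertical below 0.05 rad), for 0.2 s.
2. the toggle clamp's lever is all the way down (value of joint clamp_lever below 0.07 rad), for 0.2 s.
3. the valve is shut against its stop (value of joint valve_wheel below 0.1 rad), for 0.1 s.
At the end, for the whole second after the job is handed in: Wheel at rest two turns (12.57 rad, within 0.25) open from its stop, its crank grip held in the fingers (over 5 N, grasp point within 30 mm of its middle); lid home on the pot (centred within 5 mm, flange on the rim within 2.5 mm, level); clamp lever within 0.07 rad of fully down (all of step 1 and value of joint valve_wheel between 12.316 and 12.816 rad and velocity of joint valve_wheel between -0.1 and 0.1 rad/s and contact force between the fingers and crank_grip above 5 N and distance between the grasp point and crank_grip below 0.03 m and value of joint clamp_lever below 0.07 rad); the arm keeps its last pose, push and grip.
It fails at once if a loose tool or offcut on the bench is shifted more than 30 mm (distance of any of pliers, driver, blank_beech, blank_pine, chisel from where it was at the start of the episode above 0.03 m).
It also fails if it takes over 72 s, if anything falls off the work surface, if the arm or the gripper's body presses on something with over 40 N, if the wrist force passes 120 N, or if a joint passes its speed limit or range.

ROBOT

A 6-joint arm with a two-finger parallel gripper is mounted at the origin on a cart in front of the work surface, level with it; the furniture and walls round the work are solid. World frame = base frame: x ahead of the robot, y to its left, z up, the work surface at z = 0. Lengths are in m, angles in rad, forces in N, time in s.
With the tool pointing down it reaches from about 0.25 to 0.775 m from the base axis. Payload 8.9 kg.
Tool frame: the origin (TCP) lies between the finger pads; the fingertips stand 8 mm ahead of it and the grasp point (between the pads) lies 11 mm behind it; z points along the fingers, y is the line along which they close (so a half turn about z gives the same grasp; the last joint's range is limited). The gripper opens to 85 mm and grips with 20 to 120 N. Pads are 22 mm wide; open, the fingers measure 114 mm over their backs; the gripper's body (76 mm by 85 mm) begins 54 mm behind the grasp point. The pads swing forward as they close: fully open they stand 13 mm farther back than shut.
Start: joints at [1.136, 0.291, -0.153, 1.127, 0, 1.431], TCP at [0.153, 0.502, 0.239] pointing down, gripper open.
Joint ranges: [-2.52, 2.52], [-0.91, 1.74], [-1.3, 1.37], [-1.96, 2.02], [-1.52, 1.47], [-3.14, 3.14]. Speed limits (rad/s): [2.22, 2.22, 2.79, 3.14, 3.14, 3.14].

INTERFACE

Orientations are given as a unit quaternion [w, x, y, z].
In Python, from rig import env gives the robot as it stands.
- The arm moves only by the tool arm_command, never from a script. Its argument "rows" is a list that holds one entry, the list of rows, each a list of 7 numbers: the shift along the world's x, y, z in mm, then the turn, a rotation vector about the world's x, y, z in degrees, then the closure in counts, from 0 (fully open) to 255 (shut). In form: [[[dx, dy, dz, rx, ry, rz, grip], ...]]. A call has 1 to 5 rows; each row shifts and turns the commanded pose from where the row before left it; what a row does not reach is not made up. A row lasts 1/12 s, in which the tool goes at most 41.7 mm and 7.16 degrees, less where a joint would pass 70% of its speed; a pose out of reach is approached as far as the arm can. A call with a gripper value outside its range is refused whole. The fingers move at their own pace and stop on an object; "grip_force" is the grip in N (left out, the last holds). Time passes only in rows, so rows that do not move let the fingers close. It gives the time, the measured TCP pose, the force, the opening and the grip force at its end, in the units of the state.
- env.state(): the state, without advancing time (a new reading comes with each control period).
- env.camera(name): name is "scene" or "top" or "wrist"; returns a dict with "image" (400x640x3 uint8, red, green, blue), "fx", "fy", "cx", "cy" (pixels), "k1" (the pictures are not rectified: a ray, as slopes to the right and down, at radius r is drawn at 1 + k1 r^2 times it, then the intrinsics apply), "T" (4x4, takes a point from camera to world coordinates); the wrist camera has in their place "mount" (4x4, takes a point from camera to tool coordinates, whose origin is the TCP and whose axes are the flange's). Camera axes: x right, y down, z forward; pixel columns grow to the right and rows downward; lengths in m; the calibration is good to about 2 mm. A picture is of the moment at which its call begins: read the wrist's pose just before it. There is no depth.
- env.finish_job(): hands the job in; it is judged then, once.
The state is a dict: "clock": time; "qpos": joint angles; "dq": joint speeds; "joint_torque": joint torques, N m; "tcp_pos": TCP position; "tool_rot": TCP orientation; "contact_force": force on the tool from outside, world axes, zero at the start; "moment": the same for the moment, N m; "opening": finger opening in m; "finger_force": force on a finger pad.
Only numpy, scipy, OpenCV 4.12 (cv2) and the standard library are available. Lean on these libraries where they do the work, as an engineer would, in place of code of your own. Each camera call takes 0.05 s, during which the arm holds its last target. There are 200 camera calls.

## Working session

There is one attempt and no reset: what is moved stays moved. The work goes in short steps, Python scripts to look and compute and a tool call to move; the robot and the scene stay as the last step left them, time stands still between calls to the robot, and variables do not carry over. Pictures are saved under pics/ and viewed, at most 10 in all, crops included, and the job is handed in when it is done.

Besides the shell and the picture viewer there is one more tool, called as name([rows], argument=value, ...), one row to a line, values as JSON. arm_command: Moves the arm, as the interface text tells. Its arguments: {"type":"object","properties":{"rows":{"type":"array","items":{"type":"array","items":{"type":"array","items":{"type":"number"}}}},"grip_force":{"type":"number"}},"required":["rows"]}

```bash
mkdir -p pics; ls
cat > h.py <<'E'
import numpy as np, cv2
from rig import env
def cam(n):
    c=env.camera(n); return c
def save(c,f,crop=None,s=1):
    im=c["image"][:,:,::-1]
    if crop: x0,y0,x1,y1=crop; im=im[y0:y1,x0:x1]
    cv2.imwrite("pics/"+f,cv2.resize(im,None,fx=s,fy=s,interpolation=cv2.INTER_CUBIC))
def K(c): return np.array([[c["fx"],0,c["cx"]],[0,c["fy"],c["cy"]],[0,0,1.]]),np.array([c["k1"],0,0,0,0.])
def ray(c,uv,T):
    k,d=K(c); p=cv2.undistortPoints(np.array([[uv]],float),k,d).ravel()
    return T[:3,3],T[:3,:3]@np.array([p[0],p[1],1])
def atz(c,uv,z,T=None):
    T=c["T"] if T is None else T
    o,r=ray(c,uv,np.array(T)); return o+r*(z-o[2])/r[2]
def proj(c,P,T=None):
    T=np.array(c["T"] if T is None else T); k,d=K(c); Ti=np.linalg.inv(T)
    return cv2.projectPoints(np.atleast_2d(np.array(P,float)),cv2.Rodrigues(Ti[:3,:3])[0],Ti[:3,3],k,d)[0].reshape(-1,2)
def tool(s):
    from scipy.spatial.transform import Rotation as R
    q=s["tool_rot"];T=np.eye(4);T[:3,:3]=R.from_quat([q[1],q[2],q[3],q[0]]).as_matrix();T[:3,3]=s["tcp_pos"];return T
E
python3 - <<'E'
from h import *
s=env.state();print(s)
import pickle
for n in("scene","top"):
    c=cam(n);save(c,n+"0.png",s=1.25);pickle.dump(c,open(n+"0.pkl","wb"))
    print(n,c["fx"],c["k1"],np.round(c["T"],3).tolist())
E
```

```text
pics
{'clock': 0.0, 'qpos': array([ 1.13569969e+00,  2.91287474e-01, -1.54111515e-01,  1.12670274e+00,
       -5.61519688e-06,  1.43151402e+00]), 'dq': array([ 6.33370276e-04,  4.10610027e-04, -8.51585535e-04,  2.78691764e-04,
        6.36624466e-04, -7.19780571e-05]), 'joint_torque': array([-2.59928776e-03, -5.37144792e+01,  3.31373835e+01,  1.60665927e-02,
       -2.09073601e-04,  2.51992185e-05]), 'tcp_pos': array([0.15285678, 0.50181309, 0.23873409]), 'tool_rot': array([-1.82190075e-04,  1.47368438e-01,  9.89081451e-01, -6.26763932e-04]), 'contact_force': array([ 0.30026175,  0.68793794, -0.79632485]), 'moment': array([ 0.0107582 , -0.00633887, -0.01533549]), 'finger_force': 0.0, 'opening': 0.0856034940260029}
scene 395.9745278866954 0.030324580942934956 [[-0.627, -0.289, 0.723, -0.375], [-0.779, 0.26, -0.571, 0.775], [-0.023, -0.921, -0.388, 0.596], [0.0, 0.0, 0.0, 1.0]]
top 446.6709305752601 -0.07568111735299894 [[-0.027, -0.981, 0.194, 0.191], [-1.0, 0.029, 0.007, 0.062], [-0.012, -0.194, -0.981, 1.683], [0.0, 0.0, 0.0, 1.0]]
```

View pics/scene0.png

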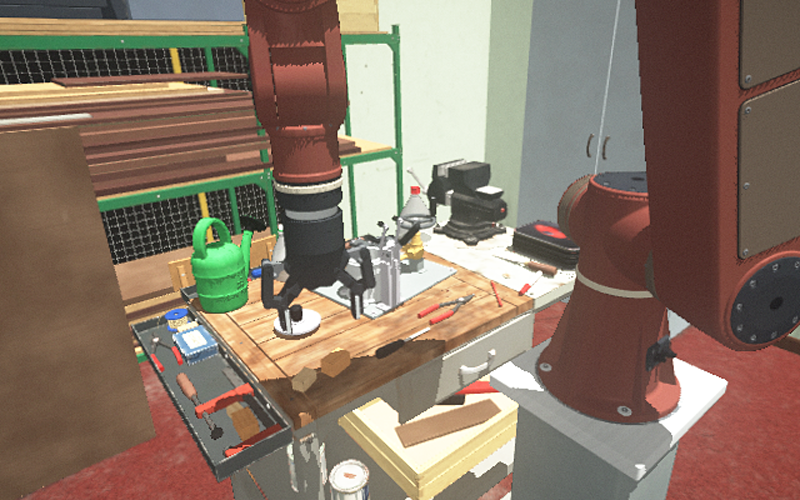

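View pics/top0.png

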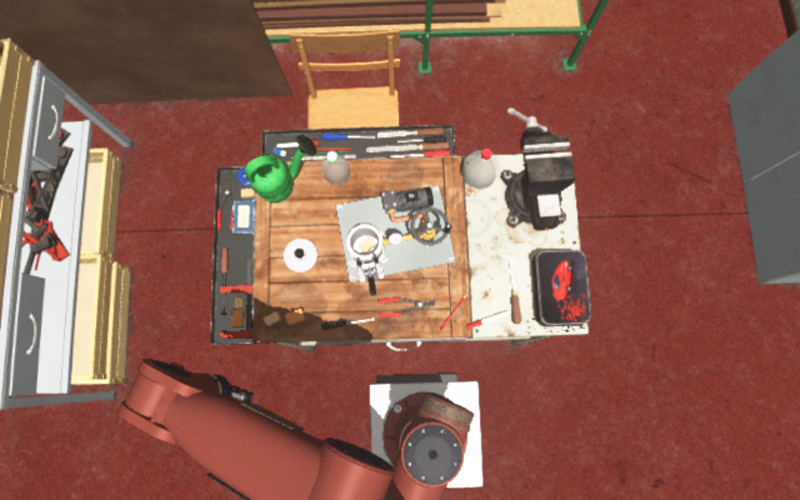

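The top view shows the lid knob near (300,254), the pot at (367,240), the wheel at (428,226) and the clamp grip near (373,285), all in 1.25x pixels. Next I'll enlarge that area.

Run:
```python
from h import *;import pickle
c=pickle.load(open("top0.pkl","rb"));save(c,"topc.png",(220,145,380,255),5)
```

```text
(no output)
```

View pics/topc.png

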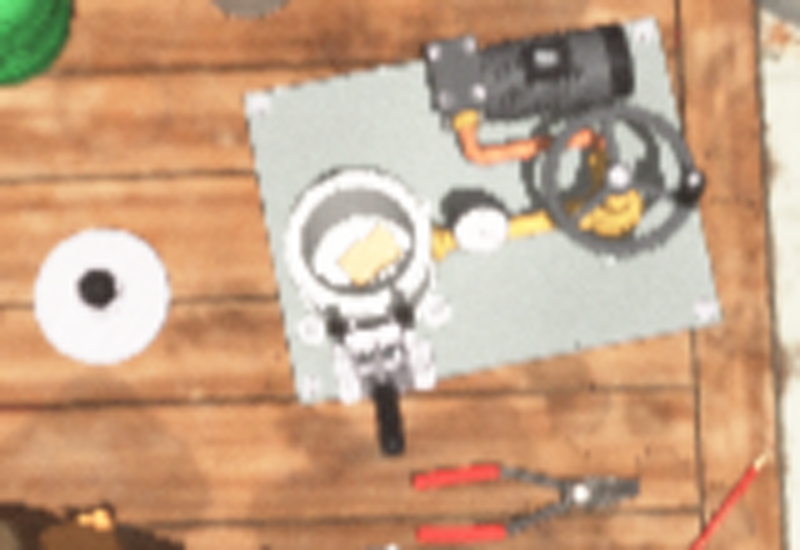

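Run:
```python
from h import *;import pickle
c=pickle.load(open("top0.pkl","rb"))
f=lambda u,v,z:np.round(atz(c,(220+u/5-.4,145+v/5-.4),z)*1000)
print("knobtop",f(98,287,.056),"flange",f(102,297,.02),"fl L/R",f(34,297,.02),f(170,297,.02))
print("pot",f(360,238,.12),f(288,238,.12),f(432,238,.12))
print("wheel",f(617,180,.153),"L/R",f(524,180,.153),f(704,180,.153),"hub",f(620,178,.165),"crank top",f(692,187,.213))
print("gripfar",f(392,450,.22),f(380,388,.18))
```

```text
knobtop [540. 358.  56.] flange [540. 361.  20.] fl L/R [542. 414.  20.] [538. 309.  20.]
pot [557. 157. 120.] [558. 209. 120.] [555. 106. 120.]
wheel [586. -27. 153.] L/R [588.  39. 153.] [584. -88. 153.] hub [584. -28. 165.] crank top [564. -74. 213.]
gripfar [389. 133. 220.] [437. 142. 180.]
```

arm_command([
  [[33, -13, 1, 0, 0, 2.7, 0], [33, -13, 1, 0, 0, 2.7, 0], [33, -13, 1, 0, 0, 2.7, 0], [33, -13, 1, 0, 0, 2.7, 0], [33, -13, 1, 0, 0, 2.7, 0]],
])

```text
clock: 0.52
tcp_pos: [0.3192, 0.4362, 0.2441]
tool_rot: [-0.0, 0.029, 1.0, -0.0]
contact_force: [-0.2, 1.2, 0.3]
opening: 0.0856
finger_force: 0.0
```

arm_command([
  [[33, -13, 1, 0, 0, 2.7, 0], [33, -13, 1, 0, 0, 2.7, 0], [33, -13, 1, 0, 0, 2.7, 0], [33, -13, 1, 0, 0, 2.7, 0], [33, -13, 1, 0, 0, 2.7, 0]],
])

```text
clock: 0.93
tcp_pos: [0.4844, 0.3711, 0.249]
tool_rot: [-0.0, -0.089, 0.996, -0.0]
contact_force: [0.9, 1.4, -0.2]
opening: 0.0855
finger_force: 0.0
```

arm_command([
  [[0, 0, 0, 0, 0, 0, 0], [0, 0, 0, 0, 0, 0, 0]],
])

```text
clock: 1.1
tcp_pos: [0.4844, 0.371, 0.2484]
tool_rot: [-0.001, -0.086, 0.996, -0.0]
contact_force: [-0.0, 1.0, 0.2]
opening: 0.0853
finger_force: 0.0
```

Run:
```python
from h import *;import pickle
s=env.state();c=cam("wrist");c["T"]=tool(s)@np.array(c["mount"]);pickle.dump(c,open("w1.pkl","wb"));save(c,"w1.png",s=1.25)
print(s["tcp_pos"],np.round(tool(s)[:3,:3],3).tolist(),np.round(c["mount"],3).tolist(),c["fx"],proj(c,[[.54,.359,.056],[.557,.157,.12]])*1.25)
```

```text
[0.48441217 0.37101734 0.24837741] [[-0.985, -0.172, -0.001], [-0.172, 0.985, -0.001], [0.001, -0.0, -1.0]] [[0.001, -0.953, -0.304, 0.078], [1.0, 0.001, 0.0, 0.0], [-0.0, -0.304, 0.953, -0.135], [0.0, 0.0, 0.0, 1.0]] 330.8037643853059 [[378.98863074 278.07847749]
 [ 79.54305616 288.22111513]]
```

View pics/w1.png

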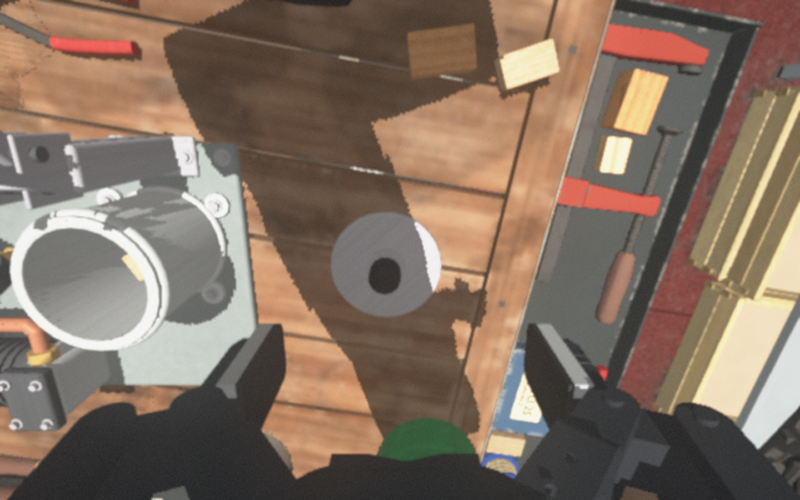

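The knob top is at (385,276), the flange centre at (386,264), and the pot's rim centre at about (86,281).

Run:
```python
from h import *;import pickle
c=pickle.load(open("w1.pkl","rb"))
f=lambda u,v,z:np.round(atz(c,(u/1.25,v/1.25),z)*1000,1)
print(f(385,273,.056),f(386,264,.02),f(331,264,.02),f(441,264,.02),"pot",f(86,281,.12),f(13,270,.12),f(160,290,.12))
```

```text
[534.6 363.3  56. ] [539.5 363.4  20. ] [548.4 312.9  20. ] [530.7 413.9  20. ] pot [550.8 161.7 120. ] [551.  113.5 120. ] [548.8 211.4 120. ]
```

arm_command([
  [[18, -3, -20, 0, 0, 0, 0], [18, -3, -20, 0, 0, 0, 0], [18, -2, -30, 0, 0, 0, 0], [0, 0, -30, 0, 0, 0, 0], [0, 0, -30, 0, 0, 0, 0]],
])

```text
clock: 1.57
tcp_pos: [0.5365, 0.3648, 0.118]
tool_rot: [0.0, -0.088, 0.996, 0.0]
contact_force: [-0.2, 0.0, 0.2]
opening: 0.0854
finger_force: 0.0
```

arm_command([
  [[0, 0, 0, 0, 0, 0, 0], [0, 0, 0, 0, 0, 0, 0]],
])

```text
clock: 1.73
tcp_pos: [0.535, 0.3643, 0.1185]
tool_rot: [-0.002, -0.088, 0.996, -0.001]
contact_force: [0.7, -0.8, 1.2]
opening: 0.0851
finger_force: 0.0
```

Run:
```python
from h import *;import pickle
s=env.state();c=cam("wrist");c["T"]=tool(s)@np.array(c["mount"]);pickle.dump(c,open("w2.pkl","wb"));save(c,"w2.png")
print(s["tcp_pos"],proj(c,[[.538,.363,.056],[.538,.363,.02]]))
```

```text
[0.53495749 0.36428117 0.11852546] [[320.42592754 225.6780987 ]
 [320.90526436 207.36806256]]
```

View pics/w2.png

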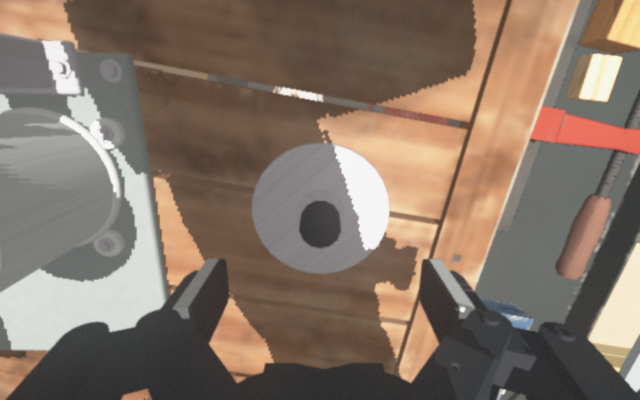

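The flange centre (321,208) and the knob top (320,225) both match the estimate (538,363). Going down to grasp.

arm_command([
  [[3, -1, -25, 0, 0, 0, 0], [0, 0, -25, 0, 0, 0, 0], [0, 0, -20, 0, 0, 0, 0], [0, 0, -15, 0, 0, 0, 0], [0, 0, 0, 0, 0, 0, 0]],
], grip_force=50)

```text
clock: 2.2
tcp_pos: [0.5392, 0.3634, 0.0339]
tool_rot: [-0.001, -0.088, 0.996, -0.0]
contact_force: [-1.1, -0.7, -0.7]
opening: 0.0855
finger_force: 0.0
```

arm_command([
  [[0, 0, 0, 0, 0, 0, 255], [0, 0, 0, 0, 0, 0, 255], [0, 0, 0, 0, 0, 0, 255], [0, 0, 0, 0, 0, 0, 255], [0, 0, 0, 0, 0, 0, 255]],
])

```text
clock: 2.62
tcp_pos: [0.5408, 0.3634, 0.0357]
tool_rot: [0.001, -0.088, 0.996, 0.0]
contact_force: [-4.9, 0.2, 13.1]
opening: 0.0269
finger_force: 48.5
```

arm_command([
  [[0, 0, 0, 0, 0, 0, 255], [0, 0, 0, 0, 0, 0, 255], [0, 0, 0, 0, 0, 0, 255], [0, 0, 0, 0, 0, 0, 255]],
])

```text
clock: 2.95
tcp_pos: [0.5407, 0.3634, 0.0357]
tool_rot: [0.001, -0.088, 0.996, 0.0]
contact_force: [-2.6, 0.2, 6.8]
opening: 0.0266
finger_force: 48.8
```

arm_command([
  [[0, 0, 25, 0, 0, 0, 255], [0, 0, 35, 0, 0, 0, 255], [0, -5, 35, 0, 0, 0, 255], [0, -20, 30, 0, 0, 0, 255], [0, -25, 25, 0, 0, 0, 255]],
])

```text
clock: 3.37
tcp_pos: [0.5402, 0.314, 0.1868]
tool_rot: [0.001, -0.089, 0.996, 0.001]
contact_force: [1.3, -0.1, -3.1]
opening: 0.0265
finger_force: 49.8
```

arm_command([
  [[0, -25, 10, 0, 0, 0, 255], [0, -10, 0, 0, 0, 0, 255], [0, 0, 0, 0, 0, 0, 255], [0, 0, 0, 0, 0, 0, 255]],
])

```text
clock: 3.7
tcp_pos: [0.5398, 0.2779, 0.1938]
tool_rot: [-0.0, -0.087, 0.996, 0.0]
contact_force: [1.3, -0.4, -3.1]
opening: 0.0266
finger_force: 50.0
```

Run:
```python
from h import *;import pickle
s=env.state();c=cam("wrist");c["T"]=tool(s)@np.array(c["mount"]);pickle.dump(c,open("w3.pkl","wb"));save(c,"w3.png",s=1.25)
print(s["tcp_pos"],proj(c,[[.553,.161,.12]])*1.25)
```

```text
[0.53975193 0.2779395  0.19384451] [[183.17084644 256.09277262]]
```

View pics/w3.png

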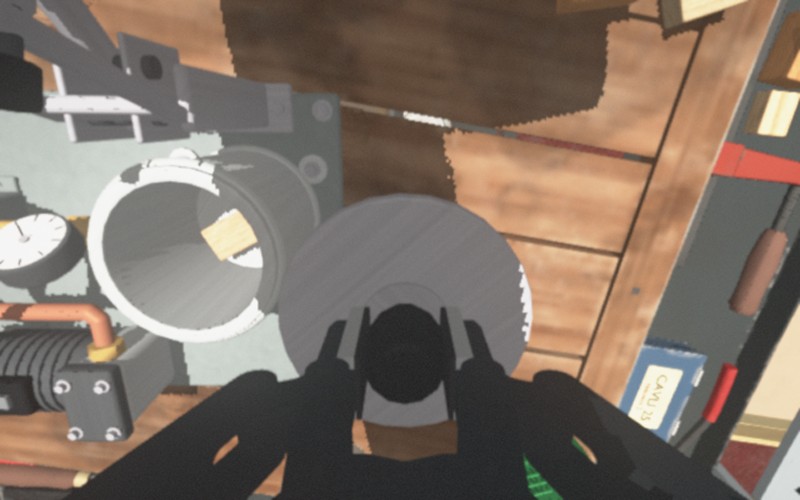

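Rim's outer ellipse spans about 88–280 in u and 163–342 in v. The held lid's flange spans 278–531, with its top at v=194.

Run:
```python
from h import *;import pickle
c=pickle.load(open("w3.pkl","rb"))
f=lambda u,v,z:np.round(atz(c,(u/1.25,v/1.25),z)*1000,1)
P=np.array([f(u,v,.12)[:2] for u,v in[(88,240),(100,290),(140,328),(195,342),(245,327),(94,212),(115,182)]])
from scipy.optimize import least_squares
print(P.tolist(),least_squares(lambda p:np.hypot(*(P-p[:2]).T)-50,[551,161]).x)
L=np.array([f(u,v,.178)[:2] for u,v in[(278,300),(340,211),(405,194),(470,209),(531,300)]])
r=least_squares(lambda p:np.hypot(*(L-p[:2]).T)-p[2],[540,278,52]);print(r.x,r.fun)
```

```text
[[552.6, 111.8], [580.7, 116.7], [600.5, 137.8], [604.2, 168.4], [589.7, 195.9], [536.7, 115.6], [519.1, 126.7]] [555.49309714 160.85639101]
[539.50222758 278.38734718  51.03522705] [ 0.15454038 -0.30035367 -0.05240059  0.35998529 -0.16177141]
```

arm_command([
  [[3, -25, 0, 0, 0, 0, 255], [4, -30, 0, 0, 0, 0, 255], [4, -30, 0, 0, 0, 0, 255], [3, -25, 0, 0, 0, 0, 255], [0, -7, 0, 0, 0, 0, 255]],
])

```text
clock: 4.17
tcp_pos: [0.5542, 0.1591, 0.1932]
tool_rot: [-0.001, -0.087, 0.996, -0.001]
contact_force: [0.3, 0.3, -2.5]
opening: 0.0266
finger_force: 50.2
```

arm_command([
  [[0, 0, 0, 0, 0, 0, 255], [0, 0, -10, 0, 0, 0, 255], [0, 0, -10, 0, 0, 0, 255], [0, 0, -8, 0, 0, 0, 255], [0, 0, 0, 0, 0, 0, 255]],
])

```text
clock: 4.58
tcp_pos: [0.5523, 0.1621, 0.1635]
tool_rot: [-0.002, -0.088, 0.996, -0.0]
contact_force: [0.5, -1.1, -2.9]
opening: 0.0264
finger_force: 50.2
```

Run:
```python
from h import *;import pickle
s=env.state();c=cam("wrist");c["T"]=tool(s)@np.array(c["mount"]);pickle.dump(c,open("w4.pkl","wb"));save(c,"w4.png",s=1.25)
print(s["tcp_pos"],s["contact_force"])
```

```text
[0.55229044 0.16209778 0.16351043] [ 0.48994882 -1.11015337 -2.88211876]
```

View pics/w4.png

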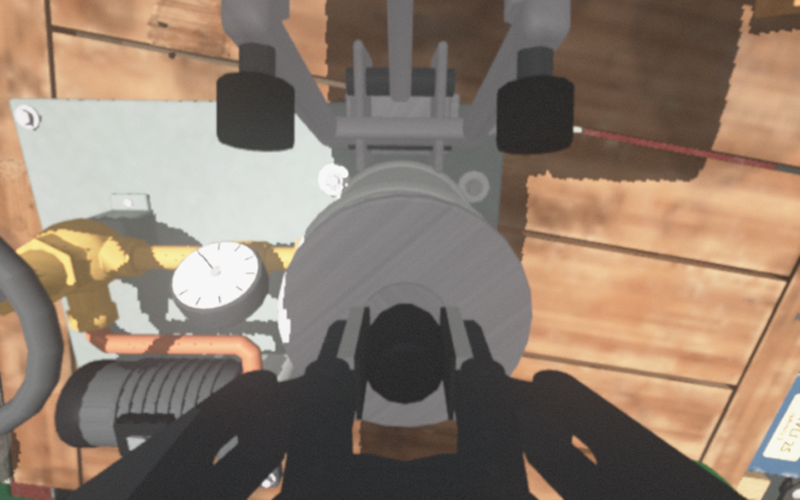

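The lid is over the mouth, with the open clamp arm clear of it (roller pads at (255,110) and (535,115)). Lowering by feel.

arm_command([
  [[0, -1, -5, 0, 0, 0, 255], [0, 0, -4, 0, 0, 0, 255], [0, 0, -3, 0, 0, 0, 255], [0, 0, 0, 0, 0, 0, 255]],
])

```text
clock: 4.97
tcp_pos: [0.5537, 0.1602, 0.1537]
tool_rot: [-0.0, -0.088, 0.996, -0.0]
contact_force: [-0.7, -0.4, -2.8]
opening: 0.0266
finger_force: 50.2
```

arm_command([
  [[0, 0, -3, 0, 0, 0, 255], [0, 0, -3, 0, 0, 0, 255], [0, 0, -2, 0, 0, 0, 255], [0, 0, 0, 0, 0, 0, 255]],
])

```text
clock: 5.3
tcp_pos: [0.5538, 0.1601, 0.1459]
tool_rot: [-0.0, -0.088, 0.996, -0.0]
contact_force: [-0.5, -0.2, -2.5]
opening: 0.0268
finger_force: 50.2
```

arm_command([
  [[0, 0, -2, 0, 0, 0, 255], [0, 0, -1, 0, 0, 0, 255], [0, 0, -1, 0, 0, 0, 255], [0, 0, 0, 0, 0, 0, 255]],
])

```text
clock: 5.63
tcp_pos: [0.5542, 0.1602, 0.1437]
tool_rot: [0.001, -0.088, 0.996, -0.0]
contact_force: [-5.8, -1.5, 11.0]
opening: 0.0264
finger_force: 51.9
```

arm_command([
  [[0, 0, 1, 0, 0, 0, 0], [0, 0, 0, 0, 0, 0, 0], [0, 0, 0, 0, 0, 0, 0], [0, 0, 0, 0, 0, 0, 0], [0, 0, 0, 0, 0, 0, 0]],
])

```text
clock: 6.05
tcp_pos: [0.5541, 0.1602, 0.1432]
tool_rot: [-0.0, -0.088, 0.996, 0.0]
contact_force: [-0.0, 0.2, 0.3]
opening: 0.0841
finger_force: 0.0
```

arm_command([
  [[0, 0, 10, 0, 0, 0, 0], [0, 0, 25, 0, 0, 0, 0], [0, 0, 30, 0, 0, 0, 0], [0, 0, 35, 0, 0, 0, 0], [0, 0, 35, 0, 0, 0, 0]],
])

```text
clock: 6.47
tcp_pos: [0.5535, 0.1601, 0.2803]
tool_rot: [-0.0, -0.088, 0.996, -0.0]
contact_force: [1.2, 1.0, -0.4]
opening: 0.0856
finger_force: 0.0
```

arm_command([
  [[-20, -5, 30, 0, 0, 0, 0], [-30, -6, 10, 0, 0, 0, 0], [0, 0, 0, 0, 0, 0, 0], [0, 0, 0, 0, 0, 0, 0]],
])

```text
clock: 6.8
tcp_pos: [0.5037, 0.1492, 0.3202]
tool_rot: [0.001, -0.088, 0.996, 0.0]
contact_force: [0.5, 0.8, 0.7]
opening: 0.0855
finger_force: 0.0
```

Run:
```python
from h import *;import pickle
s=env.state();c=cam("wrist");c["T"]=tool(s)@np.array(c["mount"]);pickle.dump(c,open("w5.pkl","wb"));save(c,"w5.png",s=1.25)
print(s["tcp_pos"],proj(c,[[.554,.161,.164],[.463,.147,.148],[.411,.139,.205],[.391,.136,.228],[.583,-.024,.16]])*1.25)
w=pickle.load(open("w4.pkl","rb"))
for u,v in[(255,110),(535,115)]:print(atz(w,(u/1.25,v/1.25),.23))
```

```text
[0.50368445 0.14918102 0.32015248] [[407.76613219 293.57894415]
 [410.89282667 169.51462048]
 [415.05477267  88.04759734]
 [417.63164704  41.52952331]
 [164.97892537 286.80823685]]
[0.47863915 0.12526093 0.23      ]
[0.47157765 0.1687482  0.23      ]
```

View pics/w5.png

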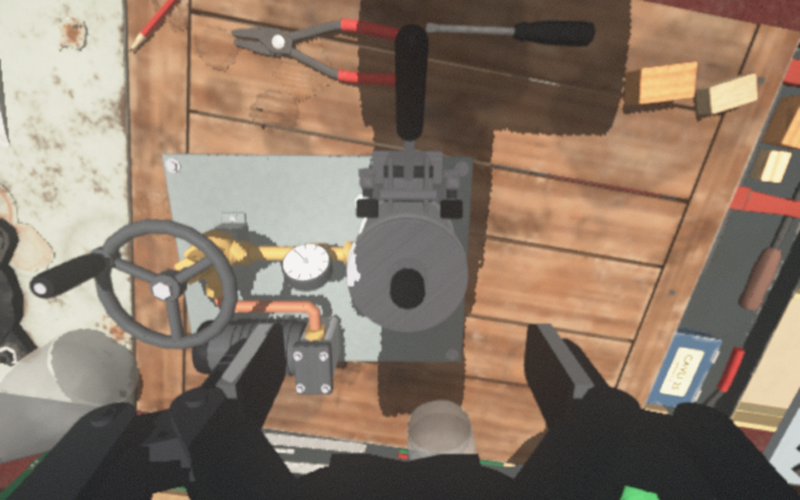

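The lid is on the pot with its knob at (407,290). The lever grip runs from (412,32) to (409,138), the wheel hub is at (165,288), and the crank grip's top is at (40,285). All of them agree with the model, so I'll close the fingers and push the lever.

arm_command([
  [[-25, -3, 0, 0, 0, 0, 255], [-25, -3, 0, 0, 0, 0, 255], [-25, -3, 0, 0, 0, 0, 255], [-15, -3, -10, 0, 0, 0, 255], [0, 0, -20, 0, 0, 0, 255]],
])

```text
clock: 7.27
tcp_pos: [0.413, 0.1372, 0.2892]
tool_rot: [0.001, -0.088, 0.996, 0.0]
contact_force: [2.1, -0.5, 0.6]
opening: 0.0256
finger_force: 0.0
```

arm_command([
  [[0, 0, -20, 0, 0, 0, 255], [0, 0, -15, 0, 0, 0, 255], [0, 0, -5, 0, 0, 0, 255], [0, 0, 0, 0, 0, 0, 255]],
])

```text
clock: 7.6
tcp_pos: [0.4135, 0.1371, 0.2469]
tool_rot: [-0.002, -0.088, 0.996, -0.0]
contact_force: [-0.1, -0.6, 0.4]
opening: 0.0
finger_force: 0.0
```

arm_command([
  [[0, 0, -9, 0, 0, 0, 255], [0, 0, -9, 0, 0, 0, 255], [-5, -1, -5, 0, 0, 0, 255], [-5, -1, -5, 0, 0, 0, 255], [-5, 0, -5, 0, 0, 0, 255]],
])

```text
clock: 8.02
tcp_pos: [0.399, 0.135, 0.2151]
tool_rot: [0.001, -0.088, 0.996, -0.0]
contact_force: [3.1, -0.5, 1.2]
opening: 0.0003
finger_force: 1.1
```

arm_command([
  [[-5, -1, -7, 0, 0, 0, 255], [-5, -1, -7, 0, 0, 0, 255], [-4, 0, -9, 0, 0, 0, 255], [-3, -1, -9, 0, 0, 0, 255], [0, 0, 0, 0, 0, 0, 255]],
])

```text
clock: 8.43
tcp_pos: [0.3798, 0.1319, 0.1817]
tool_rot: [-0.002, -0.088, 0.996, -0.0]
contact_force: [0.1, -0.2, 0.7]
opening: 0.0001
finger_force: 0.0
```

arm_command([
  [[-2, 0, -7, 0, 0, 0, 255], [-1, -1, -6, 0, 0, 0, 255], [0, 0, -5, 0, 0, 0, 255], [0, 0, -4, 0, 0, 0, 255], [0, 0, 0, 0, 0, 0, 255]],
])

```text
clock: 8.85
tcp_pos: [0.3786, 0.1312, 0.1634]
tool_rot: [0.0, -0.088, 0.996, -0.0]
contact_force: [-16.1, -3.3, 45.7]
opening: 0.0003
finger_force: 23.1
```

Lever is at its stop. Backing off while I locate the crank grip.

arm_command([
  [[0, 0, 15, 0, 0, 0, 255], [0, 0, 35, 0, 0, 0, 255], [0, 0, 35, 0, 0, 0, 0], [0, 0, 35, 0, 0, 0, 0], [20, -10, 20, 0, 0, 0, 0]],
])

```text
clock: 9.27
tcp_pos: [0.3978, 0.1221, 0.3047]
tool_rot: [0.001, -0.088, 0.996, 0.0]
contact_force: [3.1, 0.7, 0.6]
opening: 0.0358
finger_force: 0.0
```

Run:
```python
from h import *;import pickle
c=pickle.load(open("w5.pkl","rb"));t=pickle.load(open("top0.pkl","rb"))
f=lambda u,v,z:np.round(atz(c,(u/1.25,v/1.25),z)*1000,1)
for z in(.15,.153,.156):
  P=np.array([f(u,v,z)[:2] for u,v in[(96,285),(167,221),(238,287),(168,348),(117,240),(222,328)]])
  from scipy.optimize import least_squares
  r=least_squares(lambda p:np.hypot(*(P-p[:2]).T)-p[2],[583,-24,50]);print(r.x,np.round(r.fun,1))
for z in(.209,.213,.217):print(z,f(43,284,z),np.round(atz(t,(220+692/5-.4,145+187/5-.4),z)*1000))
print(env.state()["tcp_pos"])
```

```text
[589.18191727 -27.14513688  54.59639664] [ 2.   1.4  1.5  0.5 -3.2 -2.2]
[587.62370728 -25.60962908  54.05097806] [ 2.   1.4  1.5  0.5 -3.2 -2.2]
[585.98121324 -23.95265496  53.50187208] [ 2.   1.4  1.5  0.5 -3.2 -2.2]
0.209 [568.6 -74.2 209. ] [565. -74. 209.]
0.213 [566.3 -70.8 213. ] [564. -74. 213.]
0.217 [563.9 -67.4 217. ] [563. -74. 217.]
[0.39780352 0.1221219  0.3046515 ]
```

arm_command([
  [[24, -28, 0, 0, 0, 0, 0], [24, -28, 0, 0, 0, 0, 0], [24, -28, 0, 0, 0, 0, 0], [24, -28, 0, 0, 0, 0, 0], [24, -28, 0, 0, 0, 0, 0]],
])

```text
clock: 9.68
tcp_pos: [0.52, -0.0205, 0.3009]
tool_rot: [-0.0, -0.088, 0.996, -0.0]
contact_force: [1.8, 1.7, -0.2]
opening: 0.0857
finger_force: 0.0
```

arm_command([
  [[24, -28, -15, 0, 0, 0, 0], [23, -26, -20, 0, 0, 0, 0], [0, 0, 0, 0, 0, 0, 0], [0, 0, 0, 0, 0, 0, 0]],
])

```text
clock: 10.02
tcp_pos: [0.5658, -0.074, 0.2638]
tool_rot: [-0.002, -0.086, 0.996, 0.001]
contact_force: [-1.3, 0.7, 0.4]
opening: 0.0853
finger_force: 0.0
```

Run:
```python
from h import *;import pickle
s=env.state();c=cam("wrist");c["T"]=tool(s)@np.array(c["mount"]);pickle.dump(c,open("w6.pkl","wb"));save(c,"w6.png",s=1.25)
print(s["tcp_pos"],proj(c,[[.565,-.072,.213],[.565,-.072,.16],[.585,-.025,.156]])*1.25)
```

```text
[ 0.56584956 -0.07403864  0.26382997] [[408.16429902 285.02984409]
 [407.27126212 251.29537987]
 [474.40541285 290.92571891]]
```

View pics/w6.png

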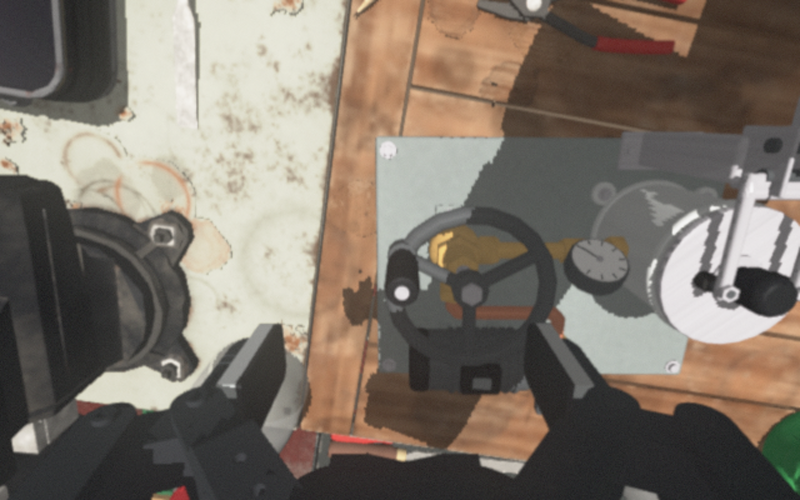

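Crank grip top is at (402,292), its base at (402,255), and the hub at (471,292). That puts the crank at about (568,-75.5) and the axis at about (585.5,-27). Descending with part-closed fingers.

arm_command([
  [[2, -2, 0, 0, 0, 0, 110], [0, 0, 0, 0, 0, 0, 110], [0, 0, -20, 0, 0, 0, 110], [0, 0, -25, 0, 0, 0, 110], [0, 0, -20, 0, 0, 0, 110]],
])

```text
clock: 10.48
tcp_pos: [0.5681, -0.074, 0.2014]
tool_rot: [0.001, -0.088, 0.996, -0.0]
contact_force: [0.1, -0.6, -0.0]
opening: 0.0487
finger_force: 0.0
```

arm_command([
  [[0, 0, -20, 0, 0, 0, 110], [0, 0, 0, 0, 0, 0, 110], [0, 0, 0, 0, 0, 0, 255], [0, 0, 0, 0, 0, 0, 255], [0, 0, 0, 0, 0, 0, 255]],
], grip_force=40)

```text
clock: 10.9
tcp_pos: [0.569, -0.075, 0.1833]
tool_rot: [0.001, -0.088, 0.996, -0.001]
contact_force: [-0.3, -0.1, 1.6]
opening: 0.0169
finger_force: 38.9
```

arm_command([
  [[0, 0, 0, 0, 0, 0, 255], [0, 0, 0, 0, 0, 0, 255], [0, 0, 0, 0, 0, 0, 255]],
])

```text
clock: 11.15
tcp_pos: [0.569, -0.0751, 0.1829]
tool_rot: [0.001, -0.088, 0.996, -0.0]
contact_force: [-1.6, -0.6, 6.7]
opening: 0.0169
finger_force: 39.5
```

```bash
cat >> h.py <<'E'
def arc(phi0,step,n,start,C=(585.5,-27),r=50,zs=0):
    p=np.round(np.array(start,float));out=[]
    for k in range(1,n+1):
        a=np.radians(phi0+step*k);q=np.round(np.array(C)+r*np.array([np.cos(a),np.sin(a)]))
        out.append([int(v) for v in q-p]);p=q
    for i in range(0,n,5):print(out[i:i+5],"->ang",phi0+step*min(n,i+5))
E
python3 -c "
from h import *
arc(-109,-20,18,(569,-75))"
```

```text
[[-15, 9], [-11, 13], [-7, 16], [0, 18], [6, 16]] ->ang -209
[[11, 14], [15, 9], [17, 3], [17, -3], [15, -8]] ->ang -309
[[11, -13], [7, -16], [0, -18], [-6, -16], [-11, -14]] ->ang -409
[[-15, -9], [-17, -3], [-17, 3]] ->ang -469
```

The rim's height gives the turn count (3 mm a turn), so I'll touch the rim with closed fingertips before cranking. That tells me when to expect the stop.

arm_command([
  [[0, 0, 0, 0, 0, 0, 110], [0, 0, 0, 0, 0, 0, 110], [0, 0, 0, 0, 0, 0, 110], [0, 0, 30, 0, 0, 0, 110], [0, 0, 30, 0, 0, 0, 110]],
])

```text
clock: 11.57
tcp_pos: [0.5666, -0.0744, 0.2405]
tool_rot: [-0.002, -0.088, 0.996, 0.001]
contact_force: [1.5, 0.2, 1.4]
opening: 0.0488
finger_force: 0.0
```

arm_command([
  [[-17, 24, 0, 0, 0, 0, 255], [-17, 24, 0, 0, 0, 0, 255], [0, 0, -20, 0, 0, 0, 255], [0, 0, -25, 0, 0, 0, 255], [0, 0, 0, 0, 0, 0, 255]],
])

```text
clock: 11.98
tcp_pos: [0.5316, -0.026, 0.1929]
tool_rot: [-0.003, -0.088, 0.996, 0.001]
contact_force: [-0.5, 0.5, -0.6]
opening: -0.0
finger_force: 0.0
```

arm_command([
  [[0, 0, -12, 0, 0, 0, 255], [0, 0, -8, 0, 0, 0, 255], [0, 0, 0, 0, 0, 0, 255]],
])

```text
clock: 12.23
tcp_pos: [0.5334, -0.0268, 0.1754]
tool_rot: [-0.001, -0.087, 0.996, 0.0]
contact_force: [-0.7, 0.2, -0.5]
opening: -0.0001
finger_force: 0.0
```

arm_command([
  [[1, 0, -2, 0, 0, 0, 255], [0, 0, -1, 0, 0, 0, 255], [0, 0, 0, 0, 0, 0, 255]],
])

```text
clock: 12.48
tcp_pos: [0.5354, -0.0269, 0.1737]
tool_rot: [0.0, -0.088, 0.996, -0.0]
contact_force: [-0.9, 0.8, -0.2]
opening: 0.0005
finger_force: 0.0
```

arm_command([
  [[0, 0, -1, 0, 0, 0, 255], [0, 0, -1, 0, 0, 0, 255], [0, 0, 0, 0, 0, 0, 255]],
])

```text
clock: 12.73
tcp_pos: [0.535, -0.0268, 0.1713]
tool_rot: [0.0, -0.088, 0.996, -0.0]
contact_force: [0.2, 0.1, 0.0]
opening: 0.0
finger_force: 0.0
```

arm_command([
  [[0, 0, -1, 0, 0, 0, 255], [0, 0, -1, 0, 0, 0, 255], [0, 0, 0, 0, 0, 0, 255]],
])

```text
clock: 12.98
tcp_pos: [0.5349, -0.0268, 0.1691]
tool_rot: [-0.0, -0.088, 0.996, 0.0]
contact_force: [0.2, 0.0, 0.6]
opening: -0.0002
finger_force: 0.0
```

arm_command([
  [[0, 0, -1, 0, 0, 0, 255], [0, 0, -1, 0, 0, 0, 255], [0, 0, 0, 0, 0, 0, 255]],
])

```text
clock: 13.23
tcp_pos: [0.5349, -0.0268, 0.1671]
tool_rot: [-0.0, -0.088, 0.996, 0.0]
contact_force: [0.2, -0.3, -0.4]
opening: 0.0001
finger_force: 0.0
```

arm_command([
  [[0, 0, -1, 0, 0, 0, 255], [0, 0, 0, 0, 0, 0, 255]],
])

```text
clock: 13.4
tcp_pos: [0.5349, -0.0268, 0.1661]
tool_rot: [-0.0, -0.088, 0.996, 0.0]
contact_force: [0.8, -0.6, 0.1]
opening: -0.0001
finger_force: 0.0
```

arm_command([
  [[0, 0, -1, 0, 0, 0, 255], [0, 0, 0, 0, 0, 0, 255]],
])

```text
clock: 13.57
tcp_pos: [0.5351, -0.0268, 0.1653]
tool_rot: [0.0, -0.088, 0.996, -0.0]
contact_force: [-0.6, 0.4, 2.8]
opening: -0.0
finger_force: 0.8
```

arm_command([
  [[0, 0, -1, 0, 0, 0, 255], [0, 0, 0, 0, 0, 0, 255]],
])

```text
clock: 13.73
tcp_pos: [0.5351, -0.0268, 0.1646]
tool_rot: [0.0, -0.088, 0.996, -0.0]
contact_force: [-1.6, 0.1, 7.5]
opening: 0.0001
finger_force: 3.3
```

arm_command([
  [[0, 0, -1, 0, 0, 0, 255], [0, 0, 0, 0, 0, 0, 255]],
])

```text
clock: 13.9
tcp_pos: [0.5351, -0.0268, 0.164]
tool_rot: [0.0, -0.088, 0.996, -0.0]
contact_force: [-3.6, 1.5, 12.0]
opening: -0.0001
finger_force: 5.6
```

The rim touch is at TCP z≈0.1657, so the valve is open about 0.7 to 1 turn, with stiffness around 7 N/mm. Regrasping the crank.

arm_command([
  [[0, 0, 20, 0, 0, 0, 255], [0, 0, 30, 0, 0, 0, 110], [0, 0, 28, 0, 0, 0, 110], [17, -24, 0, 0, 0, 0, 110], [17, -24, 0, 0, 0, 0, 110]],
])

```text
clock: 14.32
tcp_pos: [0.5703, -0.0747, 0.2437]
tool_rot: [0.002, -0.089, 0.996, -0.001]
contact_force: [1.2, -0.2, -0.3]
opening: 0.048
finger_force: 0.0
```

arm_command([
  [[0, 0, 0, 0, 0, 0, 110], [0, 0, -20, 0, 0, 0, 110], [0, 0, -20, 0, 0, 0, 110], [0, 0, -18, 0, 0, 0, 110], [0, 0, 0, 0, 0, 0, 255]],
])

```text
clock: 14.73
tcp_pos: [0.5667, -0.0742, 0.1797]
tool_rot: [-0.003, -0.088, 0.996, 0.001]
contact_force: [-0.7, 0.3, 0.4]
opening: 0.0378
finger_force: 0.0
```

arm_command([
  [[0, 0, 0, 0, 0, 0, 255], [0, 0, 0, 0, 0, 0, 255], [0, 0, 0, 0, 0, 0, 255], [0, 0, 0, 0, 0, 0, 255]],
], grip_force=40)

```text
clock: 15.07
tcp_pos: [0.5692, -0.0748, 0.1841]
tool_rot: [0.0, -0.088, 0.996, -0.0]
contact_force: [-0.4, 0.7, -1.8]
opening: 0.0172
finger_force: 39.2
```

arm_command([
  [[-15, 9, 0, 0, 0, 0, 255], [-11, 13, 0, 0, 0, 0, 255], [0, 0, 0, 0, 0, 0, 255]],
])

```text
clock: 15.32
tcp_pos: [0.542, -0.0518, 0.1839]
tool_rot: [0.0, -0.088, 0.996, -0.0]
contact_force: [-3.9, -0.6, -2.5]
opening: 0.0166
finger_force: 40.2
```

arm_command([
  [[-7, 16, 0, 0, 0, 0, 255], [0, 18, 0, 0, 0, 0, 255], [0, 0, 0, 0, 0, 0, 255]],
])

```text
clock: 15.57
tcp_pos: [0.5367, -0.0175, 0.1837]
tool_rot: [0.001, -0.088, 0.996, -0.0]
contact_force: [-0.1, 1.6, -5.6]
opening: 0.017
finger_force: 40.2
```

arm_command([
  [[6, 16, -1, 0, 0, 0, 255], [0, 0, 0, 0, 0, 0, 255]],
])

```text
clock: 15.73
tcp_pos: [0.5426, -0.0018, 0.1829]
tool_rot: [0.0, -0.088, 0.996, 0.0]
contact_force: [-4.0, 2.4, 3.1]
opening: 0.0166
finger_force: 41.1
```

arm_command([
  [[11, 14, 0, 0, 0, 0, 255], [0, 0, 0, 0, 0, 0, 255]],
])

```text
clock: 15.9
tcp_pos: [0.5544, 0.0117, 0.1828]
tool_rot: [0.001, -0.088, 0.996, 0.0]
contact_force: [-1.5, 3.4, 0.5]
opening: 0.0167
finger_force: 40.8
```

arm_command([
  [[15, 9, -1, 0, 0, 0, 255], [0, 0, 0, 0, 0, 0, 255]],
])

```text
clock: 16.07
tcp_pos: [0.5701, 0.0202, 0.1823]
tool_rot: [0.001, -0.088, 0.996, 0.0]
contact_force: [-1.7, 2.1, 6.4]
opening: 0.0167
finger_force: 41.5
```

arm_command([
  [[17, 3, 0, 0, 0, 0, 255], [0, 0, 0, 0, 0, 0, 255]],
])

```text
clock: 16.23
tcp_pos: [0.5872, 0.0225, 0.1821]
tool_rot: [0.001, -0.088, 0.996, 0.0]
contact_force: [-0.5, 1.0, 5.6]
opening: 0.017
finger_force: 41.4
```

arm_command([
  [[17, -3, -1, 0, 0, 0, 255], [0, 0, 0, 0, 0, 0, 255]],
])

```text
clock: 16.4
tcp_pos: [0.6045, 0.019, 0.1816]
tool_rot: [0.002, -0.088, 0.996, -0.0]
contact_force: [-0.2, 0.9, 10.1]
opening: 0.0168
finger_force: 42.0
```

arm_command([
  [[15, -8, 0, 0, 0, 0, 255], [0, 0, 0, 0, 0, 0, 255]],
])

```text
clock: 16.57
tcp_pos: [0.6188, 0.0102, 0.1814]
tool_rot: [0.001, -0.087, 0.996, -0.0]
contact_force: [-1.0, -0.7, 8.6]
opening: 0.0168
finger_force: 41.7
```

arm_command([
  [[8, -8, 0, 0, 0, 0, 255], [0, 0, 0, 0, 0, 0, 255]],
])

```text
clock: 16.73
tcp_pos: [0.626, 0.0024, 0.1813]
tool_rot: [0.001, -0.087, 0.996, -0.0]
contact_force: [-2.1, -0.2, 10.0]
opening: 0.0171
finger_force: 41.6
```

arm_command([
  [[6, -10, 0, 0, 0, 0, 255], [0, 0, 0, 0, 0, 0, 255]],
])

```text
clock: 16.9
tcp_pos: [0.6317, -0.0076, 0.1813]
tool_rot: [0.001, -0.087, 0.996, 0.0]
contact_force: [-1.5, 0.1, 7.3]
opening: 0.0167
finger_force: 41.5
```

arm_command([
  [[3, -11, 0, 0, 0, 0, 255], [0, 0, 0, 0, 0, 0, 255]],
])

```text
clock: 17.07
tcp_pos: [0.6348, -0.0185, 0.1814]
tool_rot: [0.001, -0.088, 0.996, 0.0]
contact_force: [-1.3, 1.2, 6.4]
opening: 0.017
finger_force: 41.4
```

arm_command([
  [[1, -11, 0, 0, 0, 0, 255], [0, 0, 0, 0, 0, 0, 255]],
])

```text
clock: 17.23
tcp_pos: [0.6355, -0.0236, 0.1813]
tool_rot: [0.002, -0.089, 0.996, 0.006]
contact_force: [0.2, 26.7, 9.3]
opening: 0.0169
finger_force: 42.7
```

The stop is reached: Fy jumps to 27 N at (635.5,-23.6) after about 247° (0.69 turn), as predicted. Holding briefly, then working out the way back.

arm_command([
  [[0, 0, 0, 0, 0, 0, 255], [0, 0, 0, 0, 0, 0, 255], [0, 0, 0, 0, 0, 0, 255]],
])

```text
clock: 17.48
tcp_pos: [0.6354, -0.0232, 0.1814]
tool_rot: [0.002, -0.09, 0.996, 0.005]
contact_force: [-0.2, 23.6, 7.8]
opening: 0.017
finger_force: 42.5
```

Run:
```python
from h import *
from scipy.optimize import least_squares
P=np.array([[569,-74.9],[542,-51.8],[536.7,-17.5],[542.6,-1.8],[554.4,11.7],[570.1,20.2],[587.2,22.5],[604.5,19],[618.8,10.2],[626,2.4],[631.7,-7.6],[634.8,-18.5]])
r=least_squares(lambda p:np.hypot(*(P-p[:2]).T)-p[2],[585,-27,50]);print(r.x,np.round(r.fun,1))
C=r.x[:2];phi=np.degrees(np.arctan2(-23.6-C[1],635.5-C[0]));print(phi)
arc(phi,20,18,(635.5,-23.6),C,50)
```

```text
[585.6903459  -27.48701207  50.1082347 ] [ 0.2 -0.1 -0.1  0.1  0.   0.1 -0.1  0.   0.1  0.1  0.  -0.2]
4.4621659897953005
[[-5, 17], [-10, 15], [-14, 10], [-16, 4], [-18, -1]] ->ang 104.4621659897953
[[-16, -7], [-12, -12], [-7, -16], [-2, -17], [4, -17]] ->ang 204.4621659897953
[[10, -15], [14, -10], [17, -4], [17, 1], [16, 7]] ->ang 304.4621659897953
[[12, 12], [8, 16], [2, 17]] ->ang 364.4621659897953
```

arm_command([
  [[0, 6, 1, 0, 0, 0, 255], [-5, 17, 0, 0, 0, 0, 255], [-10, 15, 1, 0, 0, 0, 255], [-14, 10, 0, 0, 0, 0, 255], [-16, 4, 0, 0, 0, 0, 255]],
])

```text
clock: 17.9
tcp_pos: [0.5905, 0.0227, 0.1824]
tool_rot: [0.001, -0.088, 0.996, -0.002]
contact_force: [3.5, -13.9, -5.3]
opening: 0.0171
finger_force: 41.4
```

arm_command([
  [[-18, -1, 0, 0, 0, 0, 255], [-16, -7, 0, 0, 0, 0, 255], [-12, -12, 1, 0, 0, 0, 255], [-7, -16, 0, 0, 0, 0, 255], [-2, -17, 0, 0, 0, 0, 255]],
])

```text
clock: 18.32
tcp_pos: [0.5351, -0.0291, 0.1835]
tool_rot: [0.001, -0.088, 0.996, 0.001]
contact_force: [11.3, 5.5, -9.8]
opening: 0.0168
finger_force: 40.9
```

arm_command([
  [[4, -17, 0, 0, 0, 0, 255], [10, -15, 0, 0, 0, 0, 255], [14, -10, 0, 0, 0, 0, 255], [17, -4, 0, 0, 0, 0, 255], [17, 1, 0, 0, 0, 0, 255]],
])

```text
clock: 18.73
tcp_pos: [0.5967, -0.0766, 0.1839]
tool_rot: [-0.0, -0.087, 0.996, -0.001]
contact_force: [-5.5, 2.0, 2.8]
opening: 0.0168
finger_force: 42.2
```

arm_command([
  [[16, 7, 0, 0, 0, 0, 255], [12, 12, 1, 0, 0, 0, 255], [8, 16, 0, 0, 0, 0, 255], [2, 17, 0, 0, 0, 0, 255], [0, 0, 0, 0, 0, 0, 255]],
])

```text
clock: 19.15
tcp_pos: [0.6352, -0.0209, 0.1846]
tool_rot: [0.0, -0.088, 0.996, 0.0]
contact_force: [-2.4, 0.9, 2.2]
opening: 0.017
finger_force: 42.1
```

arm_command([
  [[-5, 17, 0, 0, 0, 0, 255], [-10, 15, 1, 0, 0, 0, 255], [-14, 10, 0, 0, 0, 0, 255], [-16, 4, 0, 0, 0, 0, 255], [-18, -1, 0, 0, 0, 0, 255]],
])

```text
clock: 19.57
tcp_pos: [0.5731, 0.0216, 0.1856]
tool_rot: [0.002, -0.088, 0.996, -0.001]
contact_force: [8.6, -14.7, -8.1]
opening: 0.0167
finger_force: 41.3
```

arm_command([
  [[-16, -7, 0, 0, 0, 0, 255], [-12, -12, 1, 0, 0, 0, 255], [-7, -16, 0, 0, 0, 0, 255], [-2, -17, 0, 0, 0, 0, 255], [4, -17, 0, 0, 0, 0, 255]],
])

```text
clock: 19.98
tcp_pos: [0.5385, -0.0463, 0.1865]
tool_rot: [0.001, -0.088, 0.996, 0.001]
contact_force: [7.6, 8.7, -6.9]
opening: 0.0168
finger_force: 41.6
```

arm_command([
  [[10, -15, 0, 0, 0, 0, 255], [14, -10, 1, 0, 0, 0, 255], [17, -4, 0, 0, 0, 0, 255], [17, 1, 0, 0, 0, 0, 255], [16, 7, 0, 0, 0, 0, 255]],
])

```text
clock: 20.4
tcp_pos: [0.6127, -0.0698, 0.1873]
tool_rot: [-0.001, -0.087, 0.996, -0.001]
contact_force: [-5.8, 1.6, -0.9]
opening: 0.0169
finger_force: 42.3
```

arm_command([
  [[12, 12, 0, 0, 0, 0, 255], [8, 16, 0, 0, 0, 0, 255], [2, 15, 0, 0, 0, 0, 255], [0, 0, 0, 0, 0, 0, 255], [0, 0, 0, 0, 0, 0, 255]],
])

```text
clock: 20.82
tcp_pos: [0.6352, -0.0233, 0.1878]
tool_rot: [0.001, -0.088, 0.996, 0.001]
contact_force: [0.7, 3.8, 2.4]
opening: 0.0171
finger_force: 42.5
```

Run:
```python
from h import *
s=env.state();print(s["tcp_pos"],s["finger_force"],s["contact_force"],np.abs(s["dq"]).max())
c=cam("wrist");T=tool(s)@np.array(c["mount"])
a=c["image"][:,:,::-1];save(c,"w7.png",s=1.25)
print(proj(c,[[.554,.160,.164],[.463,.147,.148],[.378,.132,.15]],T)*1.25)
```

```text
[ 0.63524892 -0.02328666  0.18776432] 42.46602416038513 [0.66021733 3.79636136 2.43358593] 0.011123721425345474
[[ 907.50541606  199.10642065]
 [ 961.73627423  -65.52987472]
 [1100.23571962 -429.44435606]]
```

View pics/w7.png

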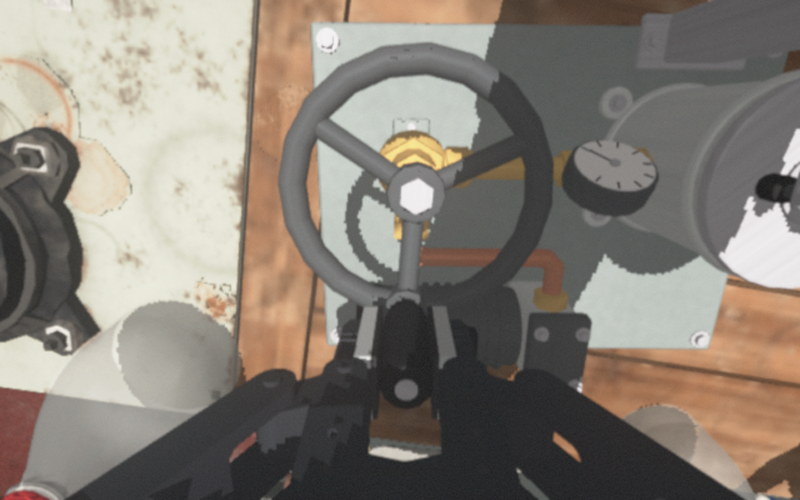

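The crank is held at the stop's angle, two turns on, with the spoke end and grip at (405,330) between the fingers. The flange lies flat on the pot at right, and the clamp pad is over it at (770,187). Handing in.

```bash
python3 -c "
from rig import env
print(env.finish_job())"
```

```text
the job is handed in; nothing more can be done
None
```

The job is handed in, but no verdict came back. By my measurements the lid is home, the lever was pushed to its stop, and the valve was shut and backed off two full turns, with the crank grip still held at about 42 N.

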